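Sweep loose screw caps into the collecting bay

TASK

Three loose bottle caps lie scattered on the lab bench. With your fingertips, sweep all three along the bench, through the open side, into the three-sided collecting bay so that each lies flat and wholly inside it. Slide them gently, without lifting, tipping or flicking them, and leave the jar, the little bottle and everything else standing on the bench where they are.

Things in the scene. Friction and masses are not known exactly. Their poses are not given: they have to be found in the camera images.
- cap1: a loose round screw cap, plain orange plastic with a ribbed rim, lying flat on the bench: 38 mm across, 20 mm high, about 20 g. Origin: centre of its underside; z up. It slides on the bench when pushed. The three caps are alike.
- cap2: a loose round screw cap, plain orange plastic with a ribbed rim, lying flat on the bench: 38 mm across, 20 mm high, about 20 g. Origin: centre of its underside; z up. It slides on the bench when pushed. The three caps are alike.
- cap3: a loose round screw cap, plain orange plastic with a ribbed rim, lying flat on the bench: 38 mm across, 20 mm high, about 20 g. Origin: centre of its underside; z up. It slides on the bench when pushed. The three caps are alike.
- bay: green plastic bay fixed to the bench: side walls and back wall 30 mm high, 6 mm thick, top open. Floor level with the bench, no lip. Inside 160 mm wide (its x -80 to 80 mm), 120 mm deep (its y -60 mm at the back wall to +60 mm at the open side, where the side walls end). Origin: floor centre, z up. Turned up to 20 degrees; the open side faces roughly world +y, towards the caps.
- bay_mouth (a point): the middle of the bay's open side, at bench height (bay y = +60 mm); axes as the bay's.
- jar: a squat amber glass jar with an orange lid standing upright among the caps, 34 mm across, 55 mm high, loose; to be left alone. Origin: centre of its underside.
- vial: a small white plastic bottle with an orange cap standing upright among the caps, 29 mm across, 65 mm high, loose; to be left alone. Origin: centre of its underside.
- tip_box: a box of pipette tips, 85 x 122 mm, 61 mm high, loose, on the left of the caps (+y); leave alone. Origin: centre of its underside, long side along its y.
- pipette: a hand pipette lying on the bench to the right of the bay (-y), 277 mm long, 26 mm wide, 24 mm high, loose; leave alone. Origin: on its underside where handle meets shaft; it reaches 135 mm along its +x and 142 mm along its -x.

How it is judged (in metres and radians):
At the end, for the whole second after the job is handed in: Each cap lies flat (tilt under 0.15 rad, underside below 6 mm) and still in the bay, its centre at least 15 mm inside the open edge and between the walls (bay y -48 to 45 mm, |bay x| under 68 mm). No bystander is more than 15 mm from where it stood (y of cap1 in the frame of bay between -0.048 and 0.045 m and x of cap1 in the frame of bay between -0.068 and 0.068 m and height (world z) of each of cap1, cap2, cap3 below 0.006 m and angle between each of cap1, cap2, cap3's own z axis and vertical below 0.15 rad and linear speed of each of cap1, cap2, cap3 below 0.02 m/s and y of cap2 in the frame of bay between -0.048 and 0.045 m and x of cap2 in the frame of bay between -0.068 and 0.068 m and y of cap3 in the frame of bay between -0.048 and 0.045 m and x of cap3 in the frame of bay between -0.068 and 0.068 m and distance of each of jar, vial, tip_box, pipette from where it was at the start of the episode below 0.015 m); the robot touches nothing.
It fails at once if a cap is lifted off the bench (underside more than 15 mm up) (height (world z) of any of cap1, cap2, cap3 above 0.015 m).
It fails at once if a cap is tipped by more than 0.7 rad (angle between any of cap1, cap2, cap3's own z axis and vertical above 0.7 rad).
It fails at once if a cap is flicked (faster than 0.6 m/s) (linear speed of any of cap1, cap2, cap3 above 0.6 m/s).
It fails at once if a bystander is moved by more than 15 mm or tipped by more than 0.3 rad (distance of any of jar, vial, tip_box, pipette from where it was at the start of the episode above 0.015 m or angle between any of jar, vial, tip_box, pipette's own z axis and vertical above 0.3 rad).
It also fails if it takes over 72 s, if anything falls off the work surface, if the arm or the gripper's body presses on something with over 40 N, if the wrist force passes 120 N, or if a joint passes its speed limit or range.

ROBOT

A 7-joint arm with a two-finger parallel gripper is mounted at the origin on the work surface. World frame = base frame: x ahead of the robot, y to its left, z up, the work surface at z = 0. Lengths are in mm, angles in rad, forces in N, time in s.
With the tool pointing down it reaches from about 425 to 800 mm from the base axis. Payload 8.3 kg.
Tool frame: the origin (TCP) lies on the centre line of the jaws, within the pads' length; the fingertips stand 22 mm ahead of it and the grasp point (between the pads) lies 3 mm ahead of it; z points along the fingers, y is the line along which they close (so a half turn about z gives the same grasp; the last joint's range is limited). The gripper opens to 85 mm and grips with 20 to 120 N. Pads are 22 mm wide; open, the fingers measure 114 mm over their backs; the gripper's body (76 mm by 85 mm) begins 54 mm behind the grasp point. The pads swing forward as they close: fully open they stand 13 mm farther back than shut.
Start: joints at [-1.174, 0.383, 0.016, 1.37, -0.006, 1.388, -0.046], TCP at [277.305, 560.095, 253.279] pointing down, gripper open.
Joint ranges: [-2.95, 2.95], [-0.25, 2.06], [-1.52, 1.56], [0.18, 2.33], [-1.44, 4.58], [0.02, 2.06], [-3.01, 3.01]. Speed limits (rad/s): [2.39, 2.39, 3.01, 3.01, 3.14, 3.14, 3.14].

INTERFACE

Orientations are given as [roll, pitch, yaw] about the fixed x, y, z axes, in that order (R = Rz(yaw) Ry(pitch) Rx(roll)).
In Python, from bench import sense, read_camera, hand_in, silhouettes gives the robot as it stands. The module is installed in compiled form; this text tells all that it offers.
- The arm moves only by the tool arm_command, never from a script. Its argument "plan" is a list of rows, each a list of 7 numbers: the turn, a rotation vector about the tool's x, y, z in units of 5 degrees (1.0 is 5 degrees), then the shift along the tool's x, y, z in units of 20 mm (1.0 is 20 mm), then the opening, from 0 (shut) to 1 (fully open). In form: [[ax, ay, az, x, y, z, jaw], ...]. A call has 1 to 8 rows; each row shifts and turns the commanded pose from where the row before left it, along the tool's axes as they then stand; what a row does not reach is not made up. A row lasts 1/10 s, in which the tool goes at most 50 mm and 8.59 degrees, less where a joint would pass 70% of its speed; a pose out of reach is approached as far as the arm can. A call with a number of a shift or a turn outside -1 to 1 is refused whole. A call with a gripper value outside its range is refused whole. The fingers move at their own pace and stop on an object; "grip_force" is the grip in N (left out, the last holds). Time passes only in rows, so rows that do not move let the fingers close. It gives the time, the measured TCP pose, the force, the opening and the grip force at its end, in the units of the state.
- sense(): the state, without advancing time (a new reading comes with each control period).
- read_camera(name): name is "scene" or "top"; returns a dict with "pixels" (480x640x3 uint8, red, green, blue), "mtx" (3x3 intrinsics, pixels), "origin" and "rotation" of the camera in the world. Camera axes: x right, y up, looking along -z (the intrinsics and any distortion apply to the point x, -y, -z); pixel columns grow to the right and rows downward; lengths in mm; the calibration is good to about 2 mm. A picture is of the moment at which its call begins. There is no depth.
- hand_in(): hands the job in; it is judged then, once.
Trained networks look in a picture, given as the dict that the camera call returned (one of the last four; its "shot" number tells which), for a name from the list of things; names that differ only in an ending like _2 or _b are one class to them, and where a whole thing is asked for, a point or a joint stands for the part that bears it (a point fixed in the world has none). Each returns a list of dicts, best first, with "score" (0 to 1); they miss things now and then, are a little off and sometimes report something else, mostly with a low value. They report only what shows in the picture. A call takes as long as a camera call.
- silhouettes(picture, name): "pixels" (480x640 bool, what is visible of it) and "extent" ([left, top, right, bottom] in pixels, round what is visible of it).
The state is a dict: "clock": time; "joint_pos": joint angles; "joint_vel": joint speeds; "joint_torque": joint torques, N m; "eef_pos": TCP position; "tool_rot": TCP orientation; "wrist_force": force on the tool from outside, world axes, zero at the start; "torque": the same for the moment, N m; "finger_gap": finger opening in mm; "grip_force": force on a finger pad.
Only numpy, scipy, OpenCV 4.12 (cv2) and the standard library are available. Lean on these libraries where they do the work, as an engineer would, in place of code of your own. Each camera call takes 0.05 s, during which the arm holds its last target. There are 200 camera calls.

## Working session

There is one attempt and no reset: what is moved stays moved. The work goes in short steps, Python scripts to look and compute and a tool call to move; the robot and the scene stay as the last step left them, time stands still between calls to the robot, and variables do not carry over. Pictures are saved under pics/ and viewed, at most 10 in all, crops included, and the job is handed in when it is done.

Besides the shell and the picture viewer there is one more tool, called after "Call:" in YAML: its name, and indented under it one key for each argument. arm_command: Moves the arm, as the interface text tells. Its arguments: {"type":"object","properties":{"plan":{"type":"array"},"grip_force":{"type":"number"}},"required":["plan"]}

```bash
mkdir -p pics; cat > h.py <<'E'
import numpy as np, cv2
from bench import sense, read_camera, hand_in, silhouettes
def px2w(c,u,v,z):
    K=np.array(c["mtx"]);R=np.array(c["rotation"]);o=np.array(c["origin"])
    d=np.linalg.inv(K)@np.array([u,v,1.0]); d=R@np.array([d[0],-d[1],-d[2]])
    return o+d*(z-o[2])/d[2]
def w2px(c,p):
    K=np.array(c["mtx"]);q=np.array(c["rotation"]).T@(np.array(p,float)-np.array(c["origin"]))
    q=K@np.array([q[0],-q[1],-q[2]]); return q[:2]/q[2]
def save(c,n): cv2.imwrite("pics/"+n,c["pixels"][:,:,::-1])
E
python3 - <<'E'
from h import *
s=sense();print(s["eef_pos"],s["tool_rot"],s["finger_gap"],s["clock"])
for n in("top","scene"):
    c=read_camera(n);save(c,n+"0.png");print(n,np.round(c["origin"]),np.round(c["rotation"],2).tolist(),{k:c[k] for k in c if k not in("pixels","origin","rotation")})
    for t in("cap1","bay","jar","vial","tip_box","pipette"):
        for d in silhouettes(c,t):
            m=d["pixels"]; ys,xs=np.nonzero(m)
            if len(xs)==0: continue
            print(t,round(d["score"],2),d["extent"],len(xs),np.round([xs.mean(),ys.mean()],1),np.round(px2w(c,xs.mean(),ys.mean(),20 if t=="cap1" else 0)[:2]))
E
```

```text
[277.12451047 559.70061582 252.26891842] [-3.13965395e+00  2.62917205e-05  2.68183095e+00] 85.27066422652622 0.0
top [ 320.  -61. 1364.] [0.17, 0.01, -1.58] {'mtx': array([[621.56840466,   0.        , 314.18435592],
       [  0.        , 621.56840466, 255.57725752],
       [  0.        ,   0.        ,   1.        ]]), 'shot': 1}Traceback (most recent call last):
  File "<stdin>", line 9, in <module>
  File "h.py", line 6, in px2w
    return o+d*(z-o[2])/d[2]
                        ~^^^
IndexError: invalid index to scalar variable.
```

```bash
cat > fix.py <<'E'
s=open('h.py').read()
s=s.replace('def px2w','from scipy.spatial.transform import Rotation as Ro\ndef rot(c): return Ro.from_euler("xyz",c["rotation"]).as_matrix()\ndef px2w').replace('np.array(c["rotation"])','rot(c)')
open('h.py','w').write(s)
E
python3 fix.py
python3 - <<'E'
from h import *
for n in("top","scene"):
    c=read_camera(n);save(c,n+"0.png");print(n,np.round(c["origin"]),np.round(c["rotation"],3),{k:c[k] for k in c if k not in("pixels","origin","rotation","mtx")})
    for t in("cap1","bay","jar","vial","tip_box","pipette"):
        for d in silhouettes(c,t):
            m=d["pixels"]; ys,xs=np.nonzero(m)
            if len(xs)==0: continue
            print(t,round(d["score"],2),d["extent"],len(xs),np.round([xs.mean(),ys.mean()],1),np.round(px2w(c,xs.mean(),ys.mean(),12 if t=="cap1" else 0)[:2]))
E
```

```text
top [ 320.  -61. 1364.] [ 0.174  0.008 -1.581] {'shot': 2}
cap1 0.69 [224.6, 194.4, 241.8, 210.6] 233 [230.8 202.8] [679. 134.]
cap1 0.59 [235.1, 277.7, 255.2, 295.2] 261 [243.5 286. ] [491. 104.]
cap1 0.48 [284.9, 218.6, 299.7, 239.3] 271 [291.4 229.1] [617.  -1.]
cap1 0.42 [358.9, 196.7, 443.1, 284.0] 4692 [398.3 238.7] [ 593. -238.]
bay 0.69 [358.0, 191.0, 437.3, 284.7] 4746 [398.3 238.7] [ 595. -240.]
jar 0.53 [221.6, 305.5, 238.8, 323.0] 259 [230.4 314.3] [430. 134.]
vial 0.75 [263.7, 252.7, 274.8, 262.0] 141 [270.8 256.7] [558.  45.]
tip_box 0.62 [360.6, 191.0, 439.5, 285.4] 4623 [398.3 239. ] [ 594. -240.]
tip_box 0.61 [87.2, 238.7, 161.2, 294.0] 2482 [123.8 267.1] [538. 373.]
pipette 0.75 [503.3, 205.7, 515.6, 329.8] 1177 [509.6 278.7] [ 502. -482.]
pipette 0.62 [361.2, 192.9, 437.4, 286.6] 4614 [398.3 238.2] [ 596. -240.]
scene [1172. -133.  808.] [0.667 0.012 1.418] {'shot': 3}
cap1 0.76 [395.2, 199.9, 407.4, 220.9] 244 [400.3 209.6] [492. 110.]
cap1 0.64 [355.6, 253.3, 373.5, 274.2] 266 [363.7 263.1] [620.   4.]
bay 0.89 [200.9, 220.4, 292.1, 315.6] 5062 [243.6 268.7] [ 586. -235.]
jar 0.65 [398.3, 166.9, 415.2, 197.2] 353 [405.  181.6] [399. 145.]
vial 0.7 [373.1, 217.0, 385.3, 242.7] 301 [379.5 229.9] [531.  56.]
tip_box 0.57 [491.1, 182.1, 561.7, 230.7] 2871 [524.  204.3] [511. 388.]
tip_box 0.54 [395.5, 169.9, 413.3, 196.5] 364 [404.8 182.7] [403. 143.]
pipette 0.77 [114.0, 208.0, 140.6, 304.6] 1071 [125.2 247.9] [ 493. -478.]
```

View pics/top0.png

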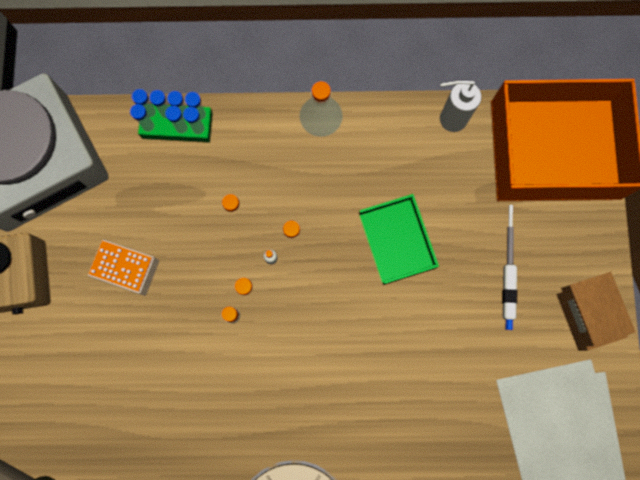

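View pics/scene0.png

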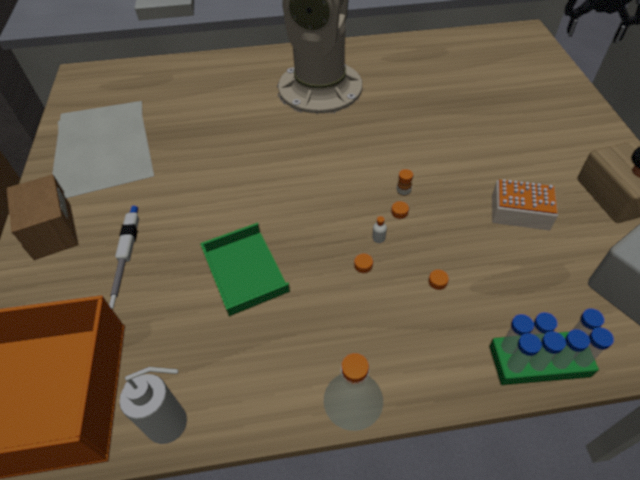

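The top view shows caps at (231,203), (244,286) and (291,229). The jar is at (230,314), the vial at (271,257), and the bay spans (360,212) to (437,265) with its open side to the left. The scene view agrees: caps at (400,210), (364,263) and (438,279). Next I triangulate and fit the bay.

```bash
cat > meas.py <<'E'
from h import *
from scipy.optimize import least_squares, minimize
def blobs(c):
    hsv=cv2.cvtColor(c["pixels"],cv2.COLOR_RGB2HSV)
    m=cv2.inRange(hsv,(5,180,120),(22,255,255))
    n,l,st,ce=cv2.connectedComponentsWithStats(m)
    return [ (ce[i],st[i,4]) for i in range(1,n) if 100<st[i,4]<600]
def tri(t,ut,s,us):
    f=lambda p:np.r_[w2px(t,p)-ut,w2px(s,p)-us]
    r=least_squares(f,[550,0,10]);return r.x,np.abs(r.fun).max()
def poly(c,b):
    x,y,a=b;R=np.array([[np.cos(a),-np.sin(a)],[np.sin(a),np.cos(a)]])
    P=lambda q,z:w2px(c,[*(R@np.array(q)+[x,y]),z])
    m=np.zeros((480,640),np.uint8);S=16
    walls=[[(-86,-66),(86,-66),(86,-60),(-86,-60)],[(-86,-66),(-80,-66),(-80,60),(-86,60)],[(80,-66),(86,-66),(86,60),(80,60)]]
    fl=[P(q,0) for q in[(-86,-66),(86,-66),(86,60),(-86,60)]]
    hs=[np.array(fl)]+[np.array([P(q,z) for q in w for z in(0,30)]) for w in walls]
    big=np.zeros((480*4,640*4),np.uint8)
    for h in hs: cv2.fillConvexPoly(big,cv2.convexHull((h*4+1.5).astype(np.float32)).astype(np.int32),255)
    return cv2.resize(big,(640,480),interpolation=cv2.INTER_AREA)/255.
def bayfit(cs):
    g=[]
    for c in cs:
        hsv=cv2.cvtColor(c["pixels"],cv2.COLOR_RGB2HSV);m=cv2.inRange(hsv,(45,120,40),(80,255,255))
        r=w2px(c,[594,-240,0]);k=np.zeros_like(m);cv2.circle(k,tuple(int(v) for v in r),75,255,-1);g.append((m&k)/255.)
    f=lambda p:sum(np.abs(poly(c,[p[0]*10,p[1]*10,p[2]*.1])-a).sum() for c,a in zip(cs,g))
    r=minimize(f,[59.4,-24,3.2],method="Nelder-Mead",options=dict(xatol=.01,fatol=.5,initial_simplex=[[59.4,-24,3.2],[60.4,-24,3.2],[59.4,-23,3.2],[59.4,-24,2.5]]))
    return [r.x[0]*10,r.x[1]*10,r.x[2]*.1],r.fun
E
python3 - <<'E'
from meas import *
t=read_camera("top");s=read_camera("scene")
b,e=bayfit([t,s]);print("bay",np.round(b,3),e);
for c in(t,s):print(np.round(bayfit([c])[0],3))
tb,sb=blobs(t),blobs(s)
for u,a in tb:
    best=min((tri(t,u,s,v)+(v,) for v,_ in sb),key=lambda r:r[1])
    p=best[0];d=p[:2]-b[:2];ca,sa=np.cos(b[2]),np.sin(b[2])
    print(np.round(u),a,np.round(p,1),round(best[1],2),"bay",np.round([d[0]*ca+d[1]*sa,-d[0]*sa+d[1]*ca],1))
E
```

```text
bay [ 5.90457e+02 -2.32769e+02  2.97000e-01] 571.8235294117646
[ 5.91083e+02 -2.34091e+02  2.98000e-01]
[ 5.88295e+02 -2.28959e+02  3.01000e-01]
[321.  90.] 266 [885.7 -66.7 141.4] 1.31 bay [331.   72.3]
[230. 202.] 226 [680.3 137.7  18.7] 1.05 bay [194.5 327.9]
[291. 228.] 235 [617.8   1.4  17.9] 1.05 bay [ 94.7 215.9]
[243. 286.] 246 [491.1 106.5  18.3] 1.01 bay [  4.4 353.5]
[229. 314.] 189 [434.4 136.7 -48.2] 3.27 bay [-40.9 399. ]
```

```bash
python3 - <<'E'
from meas import *
t=read_camera("top");s=read_camera("scene")
b=[590.5,-232.8,.297];ca,sa=np.cos(b[2]),np.sin(b[2])
def bf(p):d=np.array(p[:2])-b[:2];return np.round([d[0]*ca+d[1]*sa,-d[0]*sa+d[1]*ca],1)
for n in("jar","vial"):
    h=[silhouettes(c,n) for c in(t,s)]
    if not all(h):print(n,"missed");continue
    u=[np.array([(np.nonzero(k[0]["pixels"])[1]).mean(),np.nonzero(k[0]["pixels"])[0].mean()]) for k in h]
    p,r=tri(t,u[0],s,u[1]);print(n,np.round(p,1),r,bf(p), [px2w(t,*u[0],z)[:2].round() for z in(30,60)])
print("bay dirs",ca,sa)
E
```

```text
jar [428.5 131.1  30.1] 1.0853146075580185 [-48.4 395.3] [array([428., 129.]), array([426., 125.])]
vial [553.8  47.   29. ] 1.2548659842609027 [ 46.8 278.3] [array([553.,  44.]), array([548.,  42.])]
bay dirs 0.9562187494047729 0.29265287165304243
```

```bash
cat > plan.py <<'E'
import sys,json
from h import *
B=np.array([590.5,-232.8]);A=.297
Rb=np.array([[np.cos(A),-np.sin(A)],[np.sin(A),np.cos(A)]])
def plan(wps,jaw=.3):
    """wps: (bx,by,z,heading off bay -y in deg [+ = left turn/ccw], rows). straight segments from the present pose"""
    s=sense();p=np.array(s["eef_pos"]);yaw=np.degrees(s["tool_rot"][2])
    print("at bay",np.round(Rb.T@(p[:2]-B),1),"z",p[2].round(1),"yawoff",round((yaw-90-np.degrees(A)+180)%360-180,1),"clock",round(s["clock"],2))
    rows=[]
    for bx,by,z,h,n in wps:
        q=np.r_[Rb@[bx,by]+B,z];y2=90+np.degrees(A)+h;d=(q-p)/n;dy=((y2-yaw+180)%360-180)/n
        for i in range(n):
            R=Ro.from_euler("xyz",[180,0,yaw],degrees=True).as_matrix()
            rows.append([0,0,*np.round([-dy/5,*(R.T@d/20)],2).tolist(),jaw]);yaw+=dy
        p=q
    print("max",np.abs(np.array(rows)[:,:6]).max())
    for i in range(0,len(rows),8):print(json.dumps(rows[i:i+8]))
if __name__=="__main__":plan(json.loads(sys.argv[1]),*map(float,sys.argv[2:]))
E
python3 plan.py '[[109,259,120,-18.3,32]]'
```

```text
at bay [-67.4 849.8] z 253.3 yawoff 46.6 clock 1.2
max 0.96
[[0, 0, 0.41, -0.83, -0.48, 0.21, 0.3], [0, 0, 0.41, -0.85, -0.45, 0.21, 0.3], [0, 0, 0.41, -0.87, -0.42, 0.21, 0.3], [0, 0, 0.41, -0.88, -0.39, 0.21, 0.3], [0, 0, 0.41, -0.89, -0.36, 0.21, 0.3], [0, 0, 0.41, -0.91, -0.33, 0.21, 0.3], [0, 0, 0.41, -0.92, -0.3, 0.21, 0.3], [0, 0, 0.41, -0.93, -0.26, 0.21, 0.3]]
[[0, 0, 0.41, -0.94, -0.23, 0.21, 0.3], [0, 0, 0.41, -0.94, -0.2, 0.21, 0.3], [0, 0, 0.41, -0.95, -0.16, 0.21, 0.3], [0, 0, 0.41, -0.95, -0.13, 0.21, 0.3], [0, 0, 0.41, -0.96, -0.1, 0.21, 0.3], [0, 0, 0.41, -0.96, -0.06, 0.21, 0.3], [0, 0, 0.41, -0.96, -0.03, 0.21, 0.3], [0, 0, 0.41, -0.96, 0.01, 0.21, 0.3]]
[[0, 0, 0.41, -0.96, 0.04, 0.21, 0.3], [0, 0, 0.41, -0.96, 0.08, 0.21, 0.3], [0, 0, 0.41, -0.96, 0.11, 0.21, 0.3], [0, 0, 0.41, -0.95, 0.14, 0.21, 0.3], [0, 0, 0.41, -0.95, 0.18, 0.21, 0.3], [0, 0, 0.41, -0.94, 0.21, 0.21, 0.3], [0, 0, 0.41, -0.93, 0.24, 0.21, 0.3], [0, 0, 0.41, -0.92, 0.28, 0.21, 0.3]]
[[0, 0, 0.41, -0.91, 0.31, 0.21, 0.3], [0, 0, 0.41, -0.9, 0.34, 0.21, 0.3], [0, 0, 0.41, -0.89, 0.37, 0.21, 0.3], [0, 0, 0.41, -0.87, 0.4, 0.21, 0.3], [0, 0, 0.41, -0.86, 0.43, 0.21, 0.3], [0, 0, 0.41, -0.84, 0.46, 0.21, 0.3], [0, 0, 0.41, -0.83, 0.49, 0.21, 0.3], [0, 0, 0.41, -0.81, 0.52, 0.21, 0.3]]
```

Call:
arm_command:
  plan:
    - [0,0,0.4,-0.88,-0.37,0.2,0.3]
    - [0,0,0.4,-0.88,-0.37,0.2,0.3]
    - [0,0,0.4,-0.88,-0.37,0.2,0.3]
    - [0,0,0.4,-0.88,-0.37,0.2,0.3]
    - [0,0,0.4,-0.88,-0.37,0.2,0.3]
    - [0,0,0.4,-0.88,-0.37,0.2,0.3]
    - [0,0,0.4,-0.88,-0.37,0.2,0.3]
    - [0,0,0.4,-0.88,-0.37,0.2,0.3]

```text
clock: 2.0
eef_pos: [362.9, 432.1, 221.0]
tool_rot: [3.142, -0.0, 2.4]
wrist_force: [1.0, -0.0, 1.1]
finger_gap: 25.4
grip_force: 0.0
```

Call:
arm_command:
  plan:
    - [0,0,0.4,-0.95,-0.1,0.2,0.3]
    - [0,0,0.4,-0.95,-0.1,0.2,0.3]
    - [0,0,0.4,-0.95,-0.1,0.2,0.3]
    - [0,0,0.4,-0.95,-0.1,0.2,0.3]
    - [0,0,0.4,-0.95,-0.1,0.2,0.3]
    - [0,0,0.4,-0.95,-0.1,0.2,0.3]
    - [0,0,0.4,-0.95,-0.1,0.2,0.3]
    - [0,0,0.4,-0.95,-0.1,0.2,0.3]

```text
clock: 2.8
eef_pos: [449.5, 306.9, 188.9]
tool_rot: [-3.142, -0.0, 2.12]
wrist_force: [0.0, -0.5, -0.6]
finger_gap: 25.5
grip_force: 0.0
```

Call:
arm_command:
  plan:
    - [0,0,0.4,-0.95,0.16,0.2,0.3]
    - [0,0,0.4,-0.95,0.16,0.2,0.3]
    - [0,0,0.4,-0.95,0.16,0.2,0.3]
    - [0,0,0.4,-0.95,0.16,0.2,0.3]
    - [0,0,0.4,-0.95,0.16,0.2,0.3]
    - [0,0,0.4,-0.95,0.16,0.2,0.3]
    - [0,0,0.4,-0.95,0.16,0.2,0.3]
    - [0,0,0.4,-0.95,0.16,0.2,0.3]

```text
clock: 3.6
eef_pos: [535.9, 179.8, 156.9]
tool_rot: [-3.142, 0.0, 1.841]
wrist_force: [-0.9, 1.2, 0.3]
finger_gap: 25.8
grip_force: 0.0
```

Call:
arm_command:
  plan:
    - [0,0,0.41,-0.86,0.42,0.2,0.3]
    - [0,0,0.41,-0.86,0.42,0.2,0.3]
    - [0,0,0.41,-0.86,0.42,0.2,0.3]
    - [0,0,0.41,-0.86,0.42,0.2,0.3]
    - [0,0,0.41,-0.86,0.42,0.2,0.3]
    - [0,0,0.41,-0.86,0.42,0.2,0.3]
    - [0,0,0.41,-0.86,0.42,0.2,0.3]
    - [0,0,0.41,-0.86,0.42,0.2,0.3]

```text
clock: 4.4
eef_pos: [622.3, 54.1, 124.9]
tool_rot: [-3.141, 0.0, 1.555]
wrist_force: [-0.5, -0.2, -0.5]
finger_gap: 25.6
grip_force: 0.0
```

```bash
python3 plan.py '[[109,259,60,-18.3,4]]'; python3 - <<'E'
from h import *
c=read_camera("scene");u=w2px(c,sense()["eef_pos"]).astype(int);im=c["pixels"][100:340,260:580]
cv2.imwrite("pics/s1.png",cv2.resize(im,(800,600),interpolation=cv2.INTER_CUBIC)[:,:,::-1]);print(u)
E
```

```text
at bay [114.4 265. ] z 124.9 yawoff -17.9 clock 4.4
max 0.81
[[0, 0, 0.02, -0.09, -0.04, 0.81, 0.3], [0, 0, 0.02, -0.09, -0.04, 0.81, 0.3], [0, 0, 0.02, -0.09, -0.04, 0.81, 0.3], [0, 0, 0.02, -0.09, -0.04, 0.81, 0.3]]
[390 225]
```

View pics/s1.png

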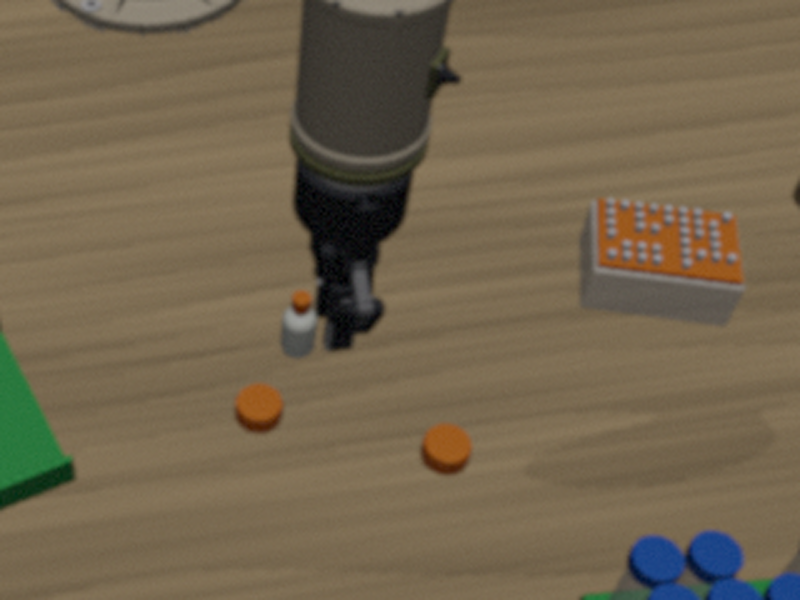

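The crop shows the fingers above the bench behind the cap at crop (258,408). The vial at (298,325) is clear, with the gripper about 55 mm in front of it in world x. Now I lower and push.

```bash
python3 plan.py '[[110,259,27,-18.3,6],[56,109,27,-18,10],[42,75,27,0,4],[42,-5,27,0,7]]'
```

```text
at bay [113.7 260.7] z 124.4 yawoff -18.3 clock 4.45
max 0.9
[[0, 0, 0.0, -0.02, -0.03, 0.81, 0.3], [0, 0, 0.0, -0.02, -0.03, 0.81, 0.3], [0, 0, 0.0, -0.02, -0.03, 0.81, 0.3], [0, 0, 0.0, -0.02, -0.03, 0.81, 0.3], [0, 0, 0.0, -0.02, -0.03, 0.81, 0.3], [0, 0, 0.0, -0.02, -0.03, 0.81, 0.3], [0, 0, -0.01, -0.8, -0.02, -0.0, 0.3], [0, 0, -0.01, -0.8, -0.02, -0.0, 0.3]]
[[0, 0, -0.01, -0.8, -0.02, -0.0, 0.3], [0, 0, -0.01, -0.8, -0.02, -0.0, 0.3], [0, 0, -0.01, -0.8, -0.02, -0.0, 0.3], [0, 0, -0.01, -0.8, -0.02, -0.0, 0.3], [0, 0, -0.01, -0.8, -0.02, -0.0, 0.3], [0, 0, -0.01, -0.8, -0.02, -0.0, 0.3], [0, 0, -0.01, -0.8, -0.02, -0.0, 0.3], [0, 0, -0.01, -0.8, -0.02, -0.0, 0.3]]
[[0, 0, -0.9, -0.46, -0.04, -0.0, 0.3], [0, 0, -0.9, -0.45, -0.07, -0.0, 0.3], [0, 0, -0.9, -0.45, -0.11, -0.0, 0.3], [0, 0, -0.9, -0.44, -0.14, -0.0, 0.3], [0, 0, 0.0, -0.57, -0.0, -0.0, 0.3], [0, 0, 0.0, -0.57, -0.0, -0.0, 0.3], [0, 0, 0.0, -0.57, -0.0, -0.0, 0.3], [0, 0, 0.0, -0.57, -0.0, -0.0, 0.3]]
[[0, 0, 0.0, -0.57, -0.0, -0.0, 0.3], [0, 0, 0.0, -0.57, -0.0, -0.0, 0.3], [0, 0, 0.0, -0.57, -0.0, -0.0, 0.3]]
```

Call:
arm_command:
  plan:
    - [0,0,0,-0.02,-0.03,0.8,0.3]
    - [0,0,0,-0.02,-0.03,0.8,0.3]
    - [0,0,0,-0.02,-0.03,0.8,0.3]
    - [0,0,0,-0.02,-0.03,0.8,0.3]
    - [0,0,0,-0.02,-0.03,0.8,0.3]
    - [0,0,0,-0.02,-0.03,0.8,0.3]
    - [0,0,0,-0.4,0,0,0.3]
    - [0,0,0,-0.4,0,0,0.3]

```text
clock: 5.25
eef_pos: [617.6, 36.5, 29.0]
tool_rot: [-3.141, 0.0, 1.558]
wrist_force: [1.5, -0.5, 0.7]
finger_gap: 25.9
grip_force: 0.0
```

```bash
python3 plan.py '[[56,109,27,-18,9],[42,75,27,0,4],[42,-5,27,0,7]]'; python3 - <<'E'
from meas import *
t=read_camera("top");b=[590.5,-232.8,.297];ca,sa=np.cos(b[2]),np.sin(b[2])
for u,a in blobs(t):
    p=px2w(t,*u,15);d=p[:2]-b[:2];print(u.round(),a,np.round([d[0]*ca+d[1]*sa,-d[0]*sa+d[1]*ca],1))
E
```

```text
at bay [104.7 249.5] z 29.0 yawoff -17.7 clock 5.25
max 0.9
[[0, 0, 0.01, -0.83, -0.02, 0.01, 0.3], [0, 0, 0.01, -0.83, -0.02, 0.01, 0.3], [0, 0, 0.01, -0.83, -0.02, 0.01, 0.3], [0, 0, 0.01, -0.83, -0.02, 0.01, 0.3], [0, 0, 0.01, -0.83, -0.02, 0.01, 0.3], [0, 0, 0.01, -0.83, -0.02, 0.01, 0.3], [0, 0, 0.01, -0.83, -0.02, 0.01, 0.3], [0, 0, 0.01, -0.83, -0.02, 0.01, 0.3]]
[[0, 0, 0.01, -0.83, -0.02, 0.01, 0.3], [0, 0, -0.9, -0.46, -0.04, -0.0, 0.3], [0, 0, -0.9, -0.45, -0.07, -0.0, 0.3], [0, 0, -0.9, -0.45, -0.11, -0.0, 0.3], [0, 0, -0.9, -0.44, -0.14, -0.0, 0.3], [0, 0, 0.0, -0.57, -0.0, -0.0, 0.3], [0, 0, 0.0, -0.57, -0.0, -0.0, 0.3], [0, 0, 0.0, -0.57, -0.0, -0.0, 0.3]]
[[0, 0, 0.0, -0.57, -0.0, -0.0, 0.3], [0, 0, 0.0, -0.57, -0.0, -0.0, 0.3], [0, 0, 0.0, -0.57, -0.0, -0.0, 0.3], [0, 0, 0.0, -0.57, -0.0, -0.0, 0.3]]
[321.  90.] 266 [385.5  51.9]
[291. 229.] 213 [ 93.1 213. ]
```

Call:
arm_command:
  plan:
    - [0,0,0,-0.4,0,0,0.3]
    - [0,0,0,-0.4,0,0,0.3]
    - [0,0,0,-0.6,0,0,0.3]
    - [0,0,0,-0.75,0,0,0.3]
    - [0,0,0,-0.75,0,0,0.3]
    - [0,0,0,-0.75,0,0,0.3]
    - [0,0,0,-0.75,0,0,0.3]
    - [0,0,0,-0.75,0,0,0.3]

```text
clock: 6.1
eef_pos: [616.4, -67.3, 29.3]
tool_rot: [-3.142, 0.0, 1.557]
wrist_force: [-0.4, 0.3, 0.8]
finger_gap: 25.5
grip_force: 0.6
```

```bash
cat > see.py <<'E'
from meas import *
b=[590.5,-232.8,.297];ca,sa=np.cos(b[2]),np.sin(b[2])
for n in("top","scene"):
    t=read_camera(n)
    for u,a in blobs(t):
        p=px2w(t,*u,15);d=p[:2]-b[:2];print(n,u.round(),a,np.round([d[0]*ca+d[1]*sa,-d[0]*sa+d[1]*ca],1))
E
python3 see.py; python3 plan.py '[[56,109,27,-18,3],[42,75,27,0,4],[42,-5,27,0,7]]'
```

```text
top [321.  90.] 265 [385.3  51.8]
top [230. 202.] 228 [193.8 326.1]
top [243. 286.] 236 [  3.9 352.2]
top [228. 313.] 153 [-42.9 400.3]
scene [524. 200.] 484 [105.  612.2]
scene [400. 208.] 145 [  2.6 356.8]
scene [314. 266.] 193 [ 61.8 124.9]
scene [439. 277.] 210 [192.9 331.6]
scene [355. 366.] 503 [283.3 101.6]
at bay [ 72.  148.2] z 29.3 yawoff -18.0 clock 6.2
max 0.9
[[0, 0, -0.0, -0.7, -0.05, 0.04, 0.3], [0, 0, -0.0, -0.7, -0.05, 0.04, 0.3], [0, 0, -0.0, -0.7, -0.05, 0.04, 0.3], [0, 0, -0.9, -0.46, -0.04, -0.0, 0.3], [0, 0, -0.9, -0.45, -0.07, -0.0, 0.3], [0, 0, -0.9, -0.45, -0.11, -0.0, 0.3], [0, 0, -0.9, -0.44, -0.14, -0.0, 0.3], [0, 0, -0.0, -0.57, 0.0, 0.0, 0.3]]
[[0, 0, -0.0, -0.57, 0.0, 0.0, 0.3], [0, 0, -0.0, -0.57, 0.0, 0.0, 0.3], [0, 0, -0.0, -0.57, 0.0, 0.0, 0.3], [0, 0, -0.0, -0.57, 0.0, 0.0, 0.3], [0, 0, -0.0, -0.57, 0.0, 0.0, 0.3], [0, 0, -0.0, -0.57, 0.0, 0.0, 0.3]]
```

Cap is cradled: it sits at bay (62,125) with a lead of about 25 mm. I continue into the bay.

Call:
arm_command:
  plan:
    - [0,0,0,-0.7,-0.05,0.02,0.3]
    - [0,0,0,-0.7,-0.05,0.02,0.3]
    - [0,0,0,-0.7,-0.05,0.02,0.3]
    - [0,0,-0.9,-0.45,-0.04,0,0.3]
    - [0,0,-0.9,-0.45,-0.07,0,0.3]
    - [0,0,-0.9,-0.45,-0.1,0,0.3]
    - [0,0,-0.9,-0.45,-0.13,0,0.3]
    - [0,0,0,-0.5,0,0,0.3]

```text
clock: 7.0
eef_pos: [612.4, -155.4, 28.1]
tool_rot: [-3.141, -0.0, 1.872]
wrist_force: [0.7, 0.5, 0.9]
finger_gap: 25.4
grip_force: 0.4
```

```bash
python3 plan.py '[[42,-3,27,0,7]]'
```

```text
at bay [43.6 67.6] z 28.1 yawoff 0.3 clock 7.0
max 0.5
[[0, 0, 0.01, -0.5, -0.01, 0.01, 0.3], [0, 0, 0.01, -0.5, -0.01, 0.01, 0.3], [0, 0, 0.01, -0.5, -0.01, 0.01, 0.3], [0, 0, 0.01, -0.5, -0.01, 0.01, 0.3], [0, 0, 0.01, -0.5, -0.01, 0.01, 0.3], [0, 0, 0.01, -0.5, -0.01, 0.01, 0.3], [0, 0, 0.01, -0.5, -0.01, 0.01, 0.3]]
```

Call:
arm_command:
  plan:
    - [0,0,0,-0.5,-0.01,0,0.3]
    - [0,0,0,-0.5,-0.01,0,0.3]
    - [0,0,0,-0.5,-0.01,0,0.3]
    - [0,0,0,-0.5,-0.01,0,0.3]
    - [0,0,0,-0.5,-0.01,0,0.3]
    - [0,0,0,-0.5,-0.01,0,0.3]
    - [0,0,0,-0.3,0,0,0.3]
    - [0,0,0,0,0,0,0.3]

```text
clock: 7.8
eef_pos: [631.2, -218.9, 28.0]
tool_rot: [-3.141, 0.001, 1.87]
wrist_force: [1.0, 0.2, -0.2]
finger_gap: 25.3
grip_force: 0.0
```

Call:
arm_command:
  plan:
    - [0,0,0,0.4,0,0,0.3]
    - [0,0,0,0.8,0,0,0.3]
    - [0,0,0,0.8,0,-0.5,0.3]
    - [0,0,0,0.9,0,-1,0.3]
    - [0,0,0,0.9,0,-1,0.3]
    - [0,0,0,0.9,0,-1,0.3]
    - [0,0,0,0.9,0,-0.5,0.3]
    - [0,0,0,0.9,0,0,0.3]

```text
clock: 8.6
eef_pos: [593.4, -90.3, 111.1]
tool_rot: [3.137, 0.0, 1.874]
wrist_force: [1.2, -0.5, 1.0]
finger_gap: 25.4
grip_force: 0.0
```

```bash
python3 see.py; python3 plan.py '[[220,363,100,-35.9,15],[220,363,27,-35.9,5]]'
```

```text
top [321.  90.] 267 [385.5  51.9]
top [230. 202.] 227 [194.1 326. ]
top [401. 219.] 211 [ 41.4 -26.4]
top [243. 286.] 244 [  3.6 351.8]
top [229. 314.] 191 [-45.2 398.2]
scene [524. 200.] 478 [105.2 612.1]
scene [400. 207.] 147 [  2.6 357. ]
scene [439. 277.] 210 [193.  331.6]
scene [240. 286.] 222 [ 40.9 -22.5]
scene [355. 366.] 506 [283.4 101.5]
at bay [ 44.5 138.2] z 109.2 yawoff 0.6 clock 8.7
max 0.95
[[0, 0, 0.49, 0.74, 0.59, 0.03, 0.3], [0, 0, 0.49, 0.77, 0.56, 0.03, 0.3], [0, 0, 0.49, 0.79, 0.53, 0.03, 0.3], [0, 0, 0.49, 0.81, 0.49, 0.03, 0.3], [0, 0, 0.49, 0.83, 0.46, 0.03, 0.3], [0, 0, 0.49, 0.85, 0.42, 0.03, 0.3], [0, 0, 0.49, 0.87, 0.39, 0.03, 0.3], [0, 0, 0.49, 0.88, 0.35, 0.03, 0.3]]
[[0, 0, 0.49, 0.9, 0.31, 0.03, 0.3], [0, 0, 0.49, 0.91, 0.27, 0.03, 0.3], [0, 0, 0.49, 0.92, 0.23, 0.03, 0.3], [0, 0, 0.49, 0.93, 0.19, 0.03, 0.3], [0, 0, 0.49, 0.94, 0.16, 0.03, 0.3], [0, 0, 0.49, 0.94, 0.12, 0.03, 0.3], [0, 0, 0.49, 0.95, 0.07, 0.03, 0.3], [0, 0, 0.0, 0.0, -0.0, 0.73, 0.3]]
[[0, 0, 0.0, 0.0, -0.0, 0.73, 0.3], [0, 0, 0.0, 0.0, -0.0, 0.73, 0.3], [0, 0, 0.0, 0.0, -0.0, 0.73, 0.3], [0, 0, 0.0, 0.0, -0.0, 0.73, 0.3]]
```

First cap is in at bay (41,-25). I move behind the far cap.

Call:
arm_command:
  plan:
    - [0,0,0.5,0.74,0.59,0,0.3]
    - [0,0,0.5,0.77,0.56,0,0.3]
    - [0,0,0.5,0.79,0.53,0,0.3]
    - [0,0,0.5,0.81,0.49,0,0.3]
    - [0,0,0.5,0.83,0.46,0,0.3]
    - [0,0,0.5,0.85,0.42,0,0.3]
    - [0,0,0.5,0.87,0.39,0,0.3]
    - [0,0,0.5,0.88,0.35,0,0.3]

```text
clock: 9.5
eef_pos: [648.5, 49.0, 108.2]
tool_rot: [-3.141, 0.0, 1.522]
wrist_force: [-0.2, -0.2, -0.0]
finger_gap: 25.6
grip_force: 0.0
```

Call:
arm_command:
  plan:
    - [0,0,0.5,0.9,0.31,0,0.3]
    - [0,0,0.5,0.91,0.27,0,0.3]
    - [0,0,0.5,0.92,0.23,0,0.3]
    - [0,0,0.5,0.93,0.19,0,0.3]
    - [0,0,0.5,0.94,0.16,0,0.3]
    - [0,0,0.4,0.94,0.12,0,0.3]
    - [0,0,0.4,0.95,0.07,0,0.3]
    - [0,0,0,0,0,0,0.3]

```text
clock: 10.3
eef_pos: [697.9, 175.8, 107.6]
tool_rot: [-3.14, -0.001, 1.239]
wrist_force: [-0.7, 0.2, -0.1]
finger_gap: 25.7
grip_force: 0.0
```

```bash
python3 plan.py '[[218,361,27,-36,8],[30,101,27,-36,20],[-5,60,27,0,7],[-5,8,27,0,5]]'
```

```text
at bay [222.3 359.3] z 107.6 yawoff -36.0 clock 10.3
max 1.03
[[0, 0, -0.0, -0.01, -0.03, 0.5, 0.3], [0, 0, -0.0, -0.01, -0.03, 0.5, 0.3], [0, 0, -0.0, -0.01, -0.03, 0.5, 0.3], [0, 0, -0.0, -0.01, -0.03, 0.5, 0.3], [0, 0, -0.0, -0.01, -0.03, 0.5, 0.3], [0, 0, -0.0, -0.01, -0.03, 0.5, 0.3], [0, 0, -0.0, -0.01, -0.03, 0.5, 0.3], [0, 0, -0.0, -0.01, -0.03, 0.5, 0.3]]
[[0, 0, 0.0, -0.8, 0.0, 0.0, 0.3], [0, 0, 0.0, -0.8, 0.0, 0.0, 0.3], [0, 0, 0.0, -0.8, 0.0, 0.0, 0.3], [0, 0, 0.0, -0.8, 0.0, 0.0, 0.3], [0, 0, 0.0, -0.8, 0.0, 0.0, 0.3], [0, 0, 0.0, -0.8, 0.0, 0.0, 0.3], [0, 0, 0.0, -0.8, 0.0, 0.0, 0.3], [0, 0, 0.0, -0.8, 0.0, 0.0, 0.3]]
[[0, 0, 0.0, -0.8, 0.0, 0.0, 0.3], [0, 0, 0.0, -0.8, 0.0, 0.0, 0.3], [0, 0, 0.0, -0.8, 0.0, 0.0, 0.3], [0, 0, 0.0, -0.8, 0.0, 0.0, 0.3], [0, 0, 0.0, -0.8, 0.0, 0.0, 0.3], [0, 0, 0.0, -0.8, 0.0, 0.0, 0.3], [0, 0, 0.0, -0.8, 0.0, 0.0, 0.3], [0, 0, 0.0, -0.8, 0.0, 0.0, 0.3]]
[[0, 0, 0.0, -0.8, 0.0, 0.0, 0.3], [0, 0, 0.0, -0.8, 0.0, 0.0, 0.3], [0, 0, 0.0, -0.8, 0.0, 0.0, 0.3], [0, 0, 0.0, -0.8, 0.0, 0.0, 0.3], [0, 0, -1.03, -0.38, -0.03, -0.0, 0.3], [0, 0, -1.03, -0.38, -0.06, -0.0, 0.3], [0, 0, -1.03, -0.37, -0.1, -0.0, 0.3], [0, 0, -1.03, -0.36, -0.13, -0.0, 0.3]]
[[0, 0, -1.03, -0.35, -0.16, -0.0, 0.3], [0, 0, -1.03, -0.33, -0.19, -0.0, 0.3], [0, 0, -1.03, -0.31, -0.22, -0.0, 0.3], [0, 0, -0.0, -0.52, -0.0, -0.0, 0.3], [0, 0, -0.0, -0.52, -0.0, -0.0, 0.3], [0, 0, -0.0, -0.52, -0.0, -0.0, 0.3], [0, 0, -0.0, -0.52, -0.0, -0.0, 0.3], [0, 0, -0.0, -0.52, -0.0, -0.0, 0.3]]
```

Call:
arm_command:
  plan:
    - [0,0,0,0,-0.03,0.7,0.3]
    - [0,0,0,0,-0.03,0.8,0.3]
    - [0,0,0,0,-0.03,0.9,0.3]
    - [0,0,0,0,-0.03,0.9,0.3]
    - [0,0,0,0,-0.03,0.7,0.3]
    - [0,0,0,-0.2,-0.03,0,0.3]
    - [0,0,0,-0.4,0,0,0.3]
    - [0,0,0,-0.4,0,0,0.3]

```text
clock: 11.1
eef_pos: [688.7, 152.7, 29.1]
tool_rot: [3.14, -0.0, 1.235]
wrist_force: [0.5, -0.2, 0.4]
finger_gap: 25.8
grip_force: 0.1
```

Call:
arm_command:
  plan:
    - [0,0,0,-0.6,0,0,0.3]
    - [0,0,0,-0.75,0,0,0.3]
    - [0,0,0,-0.75,0,0,0.3]
    - [0,0,0,-0.75,0,0,0.3]
    - [0,0,0,-0.75,0,0,0.3]
    - [0,0,0,-0.75,0,0,0.3]
    - [0,0,0,-0.75,0,0,0.3]
    - [0,0,0,-0.75,0,0,0.3]

```text
clock: 11.9
eef_pos: [649.3, 42.1, 28.1]
tool_rot: [-3.142, 0.0, 1.235]
wrist_force: [-0.1, 0.4, 0.6]
finger_gap: 25.4
grip_force: 0.5
```

```bash
python3 see.py; python3 plan.py '[[30,101,27,-36,11],[-5,60,27,0,8],[-5,8,27,0,5]]'
```

```text
top [321.  90.] 265 [385.5  51.9]
top [284. 219.] 209 [120. 223.]
top [401. 219.] 211 [ 41.4 -26.4]
scene [524. 200.] 473 [105.1 612.5]
scene [370. 269.] 159 [116.6 222.4]
scene [240. 286.] 223 [ 40.7 -22.4]
scene [355. 366.] 503 [283.4 101.6]
at bay [135.6 243.2] z 28.1 yawoff -36.5 clock 12.0
max 0.9
[[0, 0, -0.01, -0.81, -0.0, 0.01, 0.3], [0, 0, -0.01, -0.81, -0.0, 0.01, 0.3], [0, 0, -0.01, -0.81, -0.0, 0.01, 0.3], [0, 0, -0.01, -0.81, -0.0, 0.01, 0.3], [0, 0, -0.01, -0.81, -0.0, 0.01, 0.3], [0, 0, -0.01, -0.81, -0.0, 0.01, 0.3], [0, 0, -0.01, -0.81, -0.01, 0.01, 0.3], [0, 0, -0.01, -0.81, -0.01, 0.01, 0.3]]
[[0, 0, -0.01, -0.81, -0.01, 0.01, 0.3], [0, 0, -0.01, -0.81, -0.01, 0.01, 0.3], [0, 0, -0.01, -0.8, -0.01, 0.01, 0.3], [0, 0, -0.9, -0.34, -0.03, -0.0, 0.3], [0, 0, -0.9, -0.33, -0.05, -0.0, 0.3], [0, 0, -0.9, -0.33, -0.08, -0.0, 0.3], [0, 0, -0.9, -0.32, -0.1, -0.0, 0.3], [0, 0, -0.9, -0.31, -0.13, -0.0, 0.3]]
[[0, 0, -0.9, -0.3, -0.15, -0.0, 0.3], [0, 0, -0.9, -0.29, -0.18, -0.0, 0.3], [0, 0, -0.9, -0.27, -0.2, -0.0, 0.3], [0, 0, -0.0, -0.52, -0.0, -0.0, 0.3], [0, 0, -0.0, -0.52, -0.0, -0.0, 0.3], [0, 0, -0.0, -0.52, -0.0, -0.0, 0.3], [0, 0, -0.0, -0.52, -0.0, -0.0, 0.3], [0, 0, -0.0, -0.52, -0.0, -0.0, 0.3]]
```

Call:
arm_command:
  plan:
    - [0,0,0,-0.8,0,0,0.3]
    - [0,0,0,-0.8,0,0,0.3]
    - [0,0,0,-0.8,0,0,0.3]
    - [0,0,0,-0.8,0,0,0.3]
    - [0,0,0,-0.8,0,0,0.3]
    - [0,0,0,-0.8,0,0,0.3]
    - [0,0,0,-0.8,0,0,0.3]
    - [0,0,0,-0.8,0,0,0.3]

```text
clock: 12.8
eef_pos: [607.1, -78.8, 28.1]
tool_rot: [3.142, 0.0, 1.235]
wrist_force: [0.1, -0.2, 0.4]
finger_gap: 26.0
grip_force: 0.1
```

Call:
arm_command:
  plan:
    - [0,0,0,-0.8,0,0,0.3]
    - [0,0,0,-0.8,0,0,0.3]
    - [0,0,0,-0.8,-0.01,0,0.3]
    - [0,0,-0.9,-0.35,-0.03,0,0.3]
    - [0,0,-0.9,-0.35,-0.05,0,0.3]
    - [0,0,-0.9,-0.35,-0.08,0,0.3]
    - [0,0,-0.9,-0.35,-0.1,0,0.3]
    - [0,0,-0.9,-0.32,-0.12,0,0.3]

```text
clock: 13.6
eef_pos: [577.5, -156.4, 28.1]
tool_rot: [3.142, 0.0, 1.631]
wrist_force: [0.0, 0.5, -0.6]
finger_gap: 25.8
grip_force: 0.1
```

```bash
python3 see.py; python3 plan.py '[[-5,56,27,0,3],[-5,8,27,0,5]]'
```

```text
top [321.  90.] 265 [385.4  51.8]
top [243. 286.] 243 [  3.4 351.9]
top [229. 314.] 193 [-45.2 398.1]
scene [524. 200.] 482 [105.2 612.2]
scene [400. 207.] 146 [  2.6 357.1]
scene [268. 257.] 167 [ 0.1 51.3]
scene [240. 286.] 223 [ 40.8 -22.6]
scene [355. 366.] 507 [283.5 101.5]
at bay [ 9.3 75.9] z 28.2 yawoff -13.8 clock 13.7
max 0.92
[[0, 0, -0.92, -0.38, -0.15, 0.02, 0.3], [0, 0, -0.92, -0.37, -0.18, 0.02, 0.3], [0, 0, -0.92, -0.35, -0.21, 0.02, 0.3], [0, 0, -0.0, -0.48, -0.0, -0.0, 0.3], [0, 0, -0.0, -0.48, -0.0, -0.0, 0.3], [0, 0, -0.0, -0.48, -0.0, -0.0, 0.3], [0, 0, -0.0, -0.48, -0.0, -0.0, 0.3], [0, 0, -0.0, -0.48, -0.0, -0.0, 0.3]]
```

Call:
arm_command:
  plan:
    - [0,0,-0.9,-0.38,-0.15,0,0.3]
    - [0,0,-0.9,-0.37,-0.18,0,0.3]
    - [0,0,-0.9,-0.35,-0.2,0,0.3]
    - [0,0,0,-0.48,0,0,0.3]
    - [0,0,0,-0.48,0,0,0.3]
    - [0,0,0,-0.48,0,0,0.3]
    - [0,0,0,-0.48,0,0,0.3]
    - [0,0,0,-0.3,0,0,0.3]

```text
clock: 14.5
eef_pos: [583.4, -222.5, 28.0]
tool_rot: [-3.141, 0.0, 1.862]
wrist_force: [0.3, -1.0, -0.1]
finger_gap: 25.7
grip_force: 0.1
```

Call:
arm_command:
  plan:
    - [0,0,0,0.3,0,0,0.3]
    - [0,0,0,0.8,0,0,0.3]
    - [0,0,0,0.8,0,-0.7,0.3]
    - [0,0,0,0.9,0,-1,0.3]
    - [0,0,0,0.9,0,-1,0.3]
    - [0,0,0,0.9,0,-1,0.3]
    - [0,0,0,0.9,0,-0.9,0.3]
    - [0,0,0,0.9,0,0,0.3]

```text
clock: 15.3
eef_pos: [547.0, -95.9, 122.8]
tool_rot: [3.137, 0.0, 1.865]
wrist_force: [1.6, -0.1, -0.3]
finger_gap: 25.6
grip_force: 0.0
```

```bash
python3 see.py; python3 plan.py '[[21,395,120,-22.7,16],[21,395,27,-22.7,6]]'
```

```text
top [321.  90.] 267 [385.4  52. ]
top [401. 219.] 211 [ 41.4 -26.4]
top [404. 240.] 214 [ -5.7 -15.8]
top [243. 286.] 240 [  3.5 351.9]
top [229. 314.] 189 [-45.2 398. ]
scene [524. 200.] 483 [105.6 612.1]
scene [400. 208.] 146 [  2.6 356.9]
scene [237. 266.] 200 [ -6.5 -12. ]
scene [240. 286.] 229 [ 40.4 -22.3]
scene [355. 366.] 505 [283.4 101.6]
at bay [ -1.9 146.2] z 120.5 yawoff 0.1 clock 15.4
max 0.78
[[0, 0, 0.28, 0.78, 0.07, 0.0, 0.3], [0, 0, 0.28, 0.78, 0.05, 0.0, 0.3], [0, 0, 0.28, 0.78, 0.03, 0.0, 0.3], [0, 0, 0.28, 0.78, 0.01, 0.0, 0.3], [0, 0, 0.28, 0.78, -0.0, 0.0, 0.3], [0, 0, 0.28, 0.78, -0.02, 0.0, 0.3], [0, 0, 0.28, 0.78, -0.04, 0.0, 0.3], [0, 0, 0.28, 0.78, -0.06, 0.0, 0.3]]
[[0, 0, 0.28, 0.78, -0.08, 0.0, 0.3], [0, 0, 0.28, 0.77, -0.1, 0.0, 0.3], [0, 0, 0.28, 0.77, -0.12, 0.0, 0.3], [0, 0, 0.28, 0.77, -0.14, 0.0, 0.3], [0, 0, 0.28, 0.76, -0.16, 0.0, 0.3], [0, 0, 0.28, 0.76, -0.18, 0.0, 0.3], [0, 0, 0.28, 0.76, -0.2, 0.0, 0.3], [0, 0, 0.28, 0.75, -0.22, 0.0, 0.3]]
[[0, 0, -0.0, 0.0, -0.0, 0.77, 0.3], [0, 0, -0.0, 0.0, -0.0, 0.77, 0.3], [0, 0, -0.0, 0.0, -0.0, 0.77, 0.3], [0, 0, -0.0, 0.0, -0.0, 0.77, 0.3], [0, 0, -0.0, 0.0, -0.0, 0.77, 0.3], [0, 0, -0.0, 0.0, -0.0, 0.77, 0.3]]
```

Two caps are in, at (41,-25) and (-6,-14). I go for the third.

Call:
arm_command:
  plan:
    - [0,0,0.28,0.78,0.07,0,0.3]
    - [0,0,0.28,0.78,0.05,0,0.3]
    - [0,0,0.28,0.78,0.03,0,0.3]
    - [0,0,0.28,0.78,0.01,0,0.3]
    - [0,0,0.28,0.78,0,0,0.3]
    - [0,0,0.28,0.78,-0.02,0,0.3]
    - [0,0,0.28,0.78,-0.04,0,0.3]
    - [0,0,0.28,0.78,-0.06,0,0.3]

```text
clock: 16.2
eef_pos: [520.5, 24.6, 119.5]
tool_rot: [-3.14, -0.0, 1.667]
wrist_force: [0.7, -0.0, -0.3]
finger_gap: 25.7
grip_force: 0.0
```

Call:
arm_command:
  plan:
    - [0,0,0.28,0.78,-0.08,0,0.3]
    - [0,0,0.28,0.78,-0.1,0,0.3]
    - [0,0,0.28,0.78,-0.12,0,0.3]
    - [0,0,0.28,0.78,-0.14,0,0.3]
    - [0,0,0.28,0.76,-0.16,0,0.3]
    - [0,0,0.28,0.76,-0.18,0,0.3]
    - [0,0,0.28,0.76,-0.2,0,0.3]
    - [0,0,0.28,0.6,-0.22,0,0.3]

```text
clock: 17.0
eef_pos: [494.8, 144.8, 119.5]
tool_rot: [-3.14, 0.0, 1.472]
wrist_force: [0.6, -0.8, -0.2]
finger_gap: 25.4
grip_force: 0.0
```

```bash
python3 plan.py '[[20,393,27,-22.7,6]]'
```

```text
at bay [ 19.  389.1] z 119.5 yawoff -22.7 clock 17.0
max 0.77
[[0, 0, 0.0, 0.03, -0.0, 0.77, 0.3], [0, 0, 0.0, 0.03, -0.0, 0.77, 0.3], [0, 0, 0.0, 0.03, -0.0, 0.77, 0.3], [0, 0, 0.0, 0.03, -0.0, 0.77, 0.3], [0, 0, 0.0, 0.03, -0.0, 0.77, 0.3], [0, 0, 0.0, 0.03, -0.0, 0.77, 0.3]]
```

Call:
arm_command:
  plan:
    - [0,0,0,0.03,0,0.77,0.3]
    - [0,0,0,0.03,0,0.77,0.3]
    - [0,0,0,0,0,0.77,0.3]
    - [0,0,0,0,0,0.77,0.3]
    - [0,0,0,0,0,0.77,0.3]
    - [0,0,0,0,0,0.75,0.3]
    - [0,0,0,-0.3,0,0,0.3]
    - [0,0,0,-0.4,0,0,0.3]

```text
clock: 17.8
eef_pos: [493.8, 130.7, 27.8]
tool_rot: [-3.14, 0.001, 1.473]
wrist_force: [-0.0, 0.1, 0.8]
finger_gap: 25.8
grip_force: 0.0
```

Call:
arm_command:
  plan:
    - [0,0,0,-0.4,0,0,0.3]
    - [0,0,0,-0.6,0,0,0.3]
    - [0,0,0,-0.7,0,0,0.3]
    - [0,0,0,-0.7,0,0,0.3]
    - [0,0,0,-0.7,0,0,0.3]
    - [0,0,0,-0.7,0,0,0.3]
    - [0,0,0,-0.7,0,0,0.3]
    - [0,0,0,-0.7,0,0,0.3]

```text
clock: 18.6
eef_pos: [484.1, 26.3, 28.1]
tool_rot: [3.142, -0.0, 1.472]
wrist_force: [0.8, 0.8, 0.5]
finger_gap: 25.7
grip_force: 0.4
```

```bash
python3 see.py; python3 plan.py '[[-28,265,27,-22.7,1],[-42,235,27,-3,5],[-45,110,27,0,9],[-43,50,27,0,6]]'
```

```text
top [321.  90.] 268 [385.5  52. ]
top [401. 219.] 211 [ 41.4 -26.4]
top [404. 240.] 215 [ -5.8 -15.7]
scene [524. 200.] 476 [105.4 612.3]
scene [349. 210.] 140 [-39.4 255.5]
scene [237. 266.] 202 [ -6.7 -11.8]
scene [240. 286.] 228 [ 40.3 -22.3]
scene [355. 366.] 504 [283.4 101.6]
at bay [-26.6 277.5] z 28.0 yawoff -22.8 clock 18.7
max 0.79
[[0, 0, -0.03, -0.6, 0.18, 0.05, 0.3], [0, 0, -0.79, -0.33, -0.01, -0.0, 0.3], [0, 0, -0.79, -0.33, -0.04, -0.0, 0.3], [0, 0, -0.79, -0.33, -0.06, -0.0, 0.3], [0, 0, -0.79, -0.32, -0.08, -0.0, 0.3], [0, 0, -0.79, -0.31, -0.1, -0.0, 0.3], [0, 0, -0.07, -0.69, 0.02, 0.0, 0.3], [0, 0, -0.07, -0.69, 0.02, 0.0, 0.3]]
[[0, 0, -0.07, -0.69, 0.01, 0.0, 0.3], [0, 0, -0.07, -0.69, 0.01, 0.0, 0.3], [0, 0, -0.07, -0.69, 0.0, 0.0, 0.3], [0, 0, -0.07, -0.69, -0.0, -0.0, 0.3], [0, 0, -0.07, -0.69, -0.0, -0.0, 0.3], [0, 0, -0.07, -0.69, -0.01, -0.0, 0.3], [0, 0, -0.07, -0.69, -0.01, -0.0, 0.3], [0, 0, 0.0, -0.5, 0.02, 0.0, 0.3]]
[[0, 0, 0.0, -0.5, 0.02, 0.0, 0.3], [0, 0, 0.0, -0.5, 0.02, 0.0, 0.3], [0, 0, 0.0, -0.5, 0.02, 0.0, 0.3], [0, 0, 0.0, -0.5, 0.02, 0.0, 0.3], [0, 0, 0.0, -0.5, 0.02, 0.0, 0.3]]
```

Call:
arm_command:
  plan:
    - [0,0,0,-0.6,0,0,0.3]
    - [0,0,-0.8,-0.33,-0.01,0,0.3]
    - [0,0,-0.8,-0.33,-0.04,0,0.3]
    - [0,0,-0.8,-0.33,-0.06,0,0.3]
    - [0,0,-0.8,-0.33,-0.08,0,0.3]
    - [0,0,-0.8,-0.32,-0.08,0,0.3]
    - [0,0,-0.3,-0.6,0,0,0.3]
    - [0,0,0,-0.7,0,0,0.3]

```text
clock: 19.5
eef_pos: [485.6, -42.5, 28.0]
tool_rot: [-3.141, -0.0, 1.85]
wrist_force: [-0.9, 1.2, 0.1]
finger_gap: 25.4
grip_force: 0.1
```

```bash
python3 plan.py '[[-42,95,27,0,8],[-42,33,27,0,6]]'; python3 see.py | grep scene
```

```text
at bay [-44.6 212.6] z 28.0 yawoff -1.0 clock 19.5
max 0.74
[[0, 0, -0.02, -0.73, 0.03, 0.01, 0.3], [0, 0, -0.02, -0.73, 0.03, 0.01, 0.3], [0, 0, -0.02, -0.73, 0.03, 0.01, 0.3], [0, 0, -0.02, -0.73, 0.02, 0.01, 0.3], [0, 0, -0.02, -0.74, 0.02, 0.01, 0.3], [0, 0, -0.02, -0.74, 0.02, 0.01, 0.3], [0, 0, -0.02, -0.74, 0.02, 0.01, 0.3], [0, 0, -0.02, -0.74, 0.02, 0.01, 0.3]]
[[0, 0, -0.0, -0.52, 0.0, 0.0, 0.3], [0, 0, -0.0, -0.52, 0.0, 0.0, 0.3], [0, 0, -0.0, -0.52, 0.0, 0.0, 0.3], [0, 0, -0.0, -0.52, 0.0, 0.0, 0.3], [0, 0, -0.0, -0.52, 0.0, 0.0, 0.3], [0, 0, -0.0, -0.52, 0.0, 0.0, 0.3]]
scene [524. 200.] 477 [105.3 612.2]
scene [319. 218.] 160 [-47.9 187.6]
scene [237. 266.] 202 [ -6.7 -12. ]
scene [240. 286.] 227 [ 40.3 -22.5]
scene [355. 366.] 504 [283.3 101.7]
```

Call:
arm_command:
  plan:
    - [0,0,-0.02,-0.73,0.03,0,0.3]
    - [0,0,-0.02,-0.73,0.03,0,0.3]
    - [0,0,-0.02,-0.73,0.03,0,0.3]
    - [0,0,-0.02,-0.73,0.03,0,0.3]
    - [0,0,-0.02,-0.73,0.03,0,0.3]
    - [0,0,-0.02,-0.73,0.02,0,0.3]
    - [0,0,-0.02,-0.73,0.02,0,0.3]
    - [0,0,-0.02,-0.6,0.02,0,0.3]

```text
clock: 20.4
eef_pos: [521.9, -152.0, 28.0]
tool_rot: [-3.141, 0.0, 1.862]
wrist_force: [-0.4, -0.3, 1.1]
finger_gap: 25.8
grip_force: 0.1
```

```bash
python3 plan.py '[[-42,32,27,0,7]]'; python3 see.py | grep scene
```

```text
at bay [-41.9  97.3] z 28.0 yawoff -0.4 clock 20.4
max 0.47
[[0, 0, -0.01, -0.47, 0.0, 0.01, 0.3], [0, 0, -0.01, -0.47, 0.0, 0.01, 0.3], [0, 0, -0.01, -0.47, 0.0, 0.01, 0.3], [0, 0, -0.01, -0.47, 0.0, 0.01, 0.3], [0, 0, -0.01, -0.47, 0.0, 0.01, 0.3], [0, 0, -0.01, -0.47, 0.0, 0.01, 0.3], [0, 0, -0.01, -0.47, -0.0, 0.01, 0.3]]
scene [525. 200.] 484 [105.7 612.4]
scene [269. 238.] 170 [-44.8  71.9]
scene [237. 266.] 198 [ -6.4 -12. ]
scene [240. 286.] 229 [ 40.4 -22.5]
scene [355. 366.] 505 [283.4 101.6]
```

Call:
arm_command:
  plan:
    - [0,0,0,-0.5,0,0,0.3]
    - [0,0,0,-0.5,0,0,0.3]
    - [0,0,0,-0.5,0,0,0.3]
    - [0,0,0,-0.5,0,0,0.3]
    - [0,0,0,-0.5,0,0,0.3]
    - [0,0,0,-0.45,0,0,0.3]
    - [0,0,0,-0.3,0,0,0.3]
    - [0,0,0,0,0,0,0.3]

```text
clock: 21.3
eef_pos: [540.3, -214.6, 28.1]
tool_rot: [-3.141, 0.001, 1.86]
wrist_force: [0.0, -0.2, -0.6]
finger_gap: 25.8
grip_force: 0.0
```

Call:
arm_command:
  plan:
    - [0,0,0,0.3,0,0,0.3]
    - [0,0,0,0.8,0,0,0.3]
    - [0,0,0,0.8,0,-0.7,0.3]
    - [0,0,0,0.9,0,-1,0.3]
    - [0,0,0,0.9,0,-1,0.3]
    - [0,0,0,0.9,0,-1,0.3]
    - [0,0,0,0.9,0,-0.9,0.3]
    - [0,0,0,0,0,0,0.3]

```text
clock: 22.1
eef_pos: [509.5, -103.5, 122.3]
tool_rot: [3.138, -0.001, 1.867]
wrist_force: [0.7, -0.2, 0.5]
finger_gap: 25.7
grip_force: 0.0
```

```bash
python3 see.py; python3 - <<'E'
from h import *
c=read_camera("top");save(c,"end.png")
E
```

```text
top [321.  90.] 265 [385.4  51.8]
top [401. 219.] 210 [ 41.3 -26.4]
top [404. 240.] 214 [ -5.7 -15.8]
top [401. 259.] 219 [-44.3   4.6]
top [229. 314.] 193 [-45.2 398.1]
scene [524. 200.] 477 [105.4 612.2]
scene [240. 248.] 183 [-46.    8.4]
scene [237. 266.] 206 [ -7.  -11.5]
scene [240. 286.] 227 [ 40.4 -22.4]
scene [355. 366.] 505 [283.4 101.6]
```

View pics/end.png

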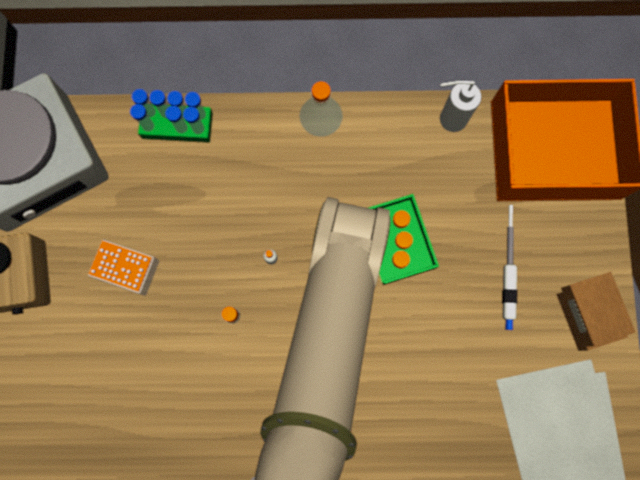

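The final picture shows the three caps inside the bay at (401,219), (404,240) and (401,259). The vial at (270,257) and the jar at (229,314) have not moved, and the arm is clear.

```bash
python3 -c "
from bench import hand_in
print(hand_in())"
```

```text
the job is handed in; nothing more can be done
None
```

All three caps are inside the bay, at about (41,-25), (-6,-14) and (-45,6) mm in its frame. In the last picture the jar, vial, tip box and pipette showed no visible movement, and the job was handed in at about 22 s with no verdict returned.

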